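# Fit the cup chuck on the banding machine

## Robot

A 6-joint arm with a two-finger parallel gripper is mounted at the origin on the work surface. World frame = base frame: x ahead of the robot, y to its left, z up, the work surface at z = 0. Lengths are in m, angles in rad, forces in N, time in s.
With the tool pointing down it reaches from about 0.325 to 0.9 m from the base axis. Payload 3.5 kg.
Tool frame: the origin (TCP) lies at the very end of the fingers, on their centre line; the grasp point (between the pads) lies 19 mm behind it; y points along the fingers, z is the direction in which the jaws open and shut, and the axes are right-handed (so a half turn about y gives the same grasp; the last joint's range is limited). The gripper opens to 85 mm and grips with 20 to 120 N. Pads are 22 mm wide; open, the fingers measure 114 mm over their backs; the gripper's body (76 mm by 85 mm) begins 54 mm behind the grasp point. The pads swing forward as they close: fully open they stand 13 mm farther back than shut.
Start: joints at [-1.32, 0.276, -0.026, 1.268, 0, 1.467], TCP at [0.217, -0.586, 0.231] pointing down, gripper open.
Joint ranges: [-3.12, 3.12], [-0.85, 1.88], [-1.08, 1.24], [-1.95, 2.15], [-1.57, 1.53], [-3.14, 3.14]. Speed limits (rad/s): [2.57, 2.57, 3.14, 3.14, 3.14, 3.14].

## Interface

Orientations are given as a rotation vector (axis times angle).
In Python, from bench import bot gives the robot as it stands. The module is installed in compiled form; this text tells all that it offers.
- The arm moves only by the tool play_rows, never from a script. Its arguments are lists of equal length, an entry for each row: "fingers": the closure in counts, from 0 (fully open) to 255 (shut); "translation": the shift along the tool's x, y, z in cm, a list of three; "twist": the turn about the tool's y in degrees. A call has 1 to 5 rows; each row is the pose to reach, as a shift and turn from the pose commanded when the call began, along the tool's axes at that moment; what a row does not reach only later rows make up. A row lasts 1/10 s, in which the tool goes at most 50 mm and 8.59 degrees, less where a joint would pass 70% of its speed; a pose out of reach is approached as far as the arm can. A call with a gripper value outside its range is refused whole. The fingers move at their own pace and stop on an object; "grip_force" is the grip in N (left out, the last holds). Time passes only in rows, so rows that repeat a pose let the fingers close. It gives the time, the measured TCP pose, the force and the opening at its end, in the units of the state.
- bot.read_state(): the state, without advancing time (a new reading comes with each control period).
- bot.capture(name): name is "scene" or "top" or "wrist"; returns (picture, depth): 480x640x3 uint8, red, green, blue; 480x640 float32, m along the optical axis (not along the pixel's ray), 0 where there is no reading.
- bot.get_calibration(name): a dict with "mtx" (3x3 intrinsics, pixels), "world_from_camera" (4x4, takes a point from camera to world coordinates). Camera axes: x right, y up, looking along -z (the intrinsics and any distortion apply to the point x, -y, -z); pixel columns grow to the right and rows downward; lengths in m; the calibration is good to about 2 mm. A picture is of the moment at which its call begins: read the wrist's pose just before it. get_calibration takes no time and is no camera call; for the wrist camera it gives the pose at the moment of the call.
- bot.hand_in(): hands the job in, once; it reports no verdict.
The state is a dict: "time_s": time; "q": joint angles; "dq": joint speeds; "joint_torque": joint torques, N m; "tcp_pos": TCP position; "eef_rot": TCP orientation; "ft_force": force on the tool from outside, world axes, zero at the start; "torque": the same for the moment, N m; "grip_width": opening from 0.0 (shut) to 1.0 (fully open).
Only numpy, scipy, OpenCV 4.12 (cv2) and the standard library are available. Lean on these libraries where they do the work, as an engineer would, in place of code of your own. Each camera call takes 0.05 s, during which the arm holds its last target. There are 200 camera calls.

## Task

Set up the banding machine for the small cup: take the cup chuck from the wooden block, put its stem in the spindle and turn it under light pressure, without forcing it, until its square key drops in and the chuck sits fully home. Then stand the small cup without a handle upright in the chuck's recess, gently, and let go of it. Leave the other chucks, the mug, the bowl, the brush and the jar where they are.

Things in the scene. Friction and masses are not known exactly. Their poses are not given: they have to be found in the camera images.
- machine: Bench banding machine, fixed: grey housing 190 x 170 mm (x, y), 90 mm high; origin on the table under the spindle axis; dial and switch face its -x. Around the spindle a bearing ring (diameter 90, to 99 mm high) and a drip pan (diameter 162, rim 103 mm high). 80 mm from the axis towards its +x a hand rest: wooden bar 165 mm long along y, 26 mm wide, its top 160 mm high
- spindle_mouth (a point): Centre of the open mouth of the upright spindle nose, 136 mm above the table, z up along the spindle axis. The nose is a steel cylinder of 58 mm diameter, 36 mm tall. Its round bore has 37 mm diameter, countersunk to 42 mm at the mouth, and is 18 mm deep; the square hole lies below
- keyhole_top (a point): Centre of the upper edge of the square hole, 18 mm down inside the nose: 25.5 mm wide, 16 mm deep. It stands at any angle, different every time; the axes of this point and of the mouth do not tell it. The key goes in within about 4 degrees of line, at any of four quarter turns. The spindle is held by its belt drive: it turns only above 0.2 N m. More than 40 N while the key is not in damages it
- cup_chuck_head (a point): Cup chuck, loose, 0.32 kg, aluminium: centre of its head, a plain cylinder 56 mm in diameter, 30 mm tall, to be held across its side. Recess in its top: 48 mm diameter, 5 mm deep. Shoulder (under a 46 mm collar) 23 mm below this point; it hangs by it in the block. In the spindle this point is about 37 mm above the mouth while the key is not in, 23 mm fully home
- cup_chuck_key (a point): Tip of the cup chuck's stem, on its axis, 55 mm below the centre of the head. z up, x and y square to the faces of the key. From the tip: key 24 mm square and 14 mm long, its last 1 mm bevelled; then a round stem of 35 mm diameter and 18 mm length up to the shoulder
- cup_mid (a point): Small cream cup without a handle, 0.13 kg, upright: point on its axis 30 mm above the underside. 55 mm tall, 57 mm diameter at the rim, 55 mm at this point, foot 40 mm diameter for the lowest 5 mm; held across the outside. Standing in the chuck's recess, this point is 40 mm above the centre of the chuck's head. It starts on the ware board. It cannot bear more than 40 N when put down
- chuck_block: Wooden chuck block, fixed, 300 x 76 x 50 mm (x, y, z), origin at the centre of its underside; three round holes of 39 mm diameter along its x axis at -100, 0 and +100 mm, a chuck in each, in any order
- ware_board: Wooden ware board, fixed, 320 x 115 x 14 mm (x, y, z), origin at the centre of its underside; the cup, the mug and the bowl stand along its x axis at -100, 0 and +100 mm in any order
- plate_chuck_top (a point): Another chuck in the block, a flat disc of 84 mm diameter with a rubber ring, to be left alone: centre of its top, 24 mm above the block
- cone_chuck_top (a point): Another chuck in the block, a slim cone of 38 mm diameter, to be left alone: centre of its top, 56 mm above the block
- mug: White mug with a handle, 78 mm diameter, 88 mm tall, origin at the centre of its underside; to be left alone
- bowl: Small cream bowl, 100 mm diameter, 45 mm tall, origin at the centre of its underside; to be left alone
- brush: Slim liner brush, 190 mm long, 11 mm thick, lying on the table beside the block, origin on its underside; to be left alone
- colour_jar: Closed jar of colour, 60 mm diameter, 62 mm tall, beyond the machine, origin at the centre of its underside; to be left alone
Things that resemble listed ones, but are neither listed nor needed, are in the scene too. Leave any purple or red look-alike of the part that bears cup_chuck_head alone.

How it is judged:
By the outcome, as a careful person would: the job done as asked, in the order asked, and still so for the second after the job is handed in, with the robot touching nothing.
It also fails if it takes over 72 s, if anything falls off the work surface, if the arm or the gripper's body presses on something with over 40 N, if the wrist force passes 120 N, or if a joint passes its speed limit or range.

## Working session

There is one attempt and no reset: what is moved stays moved. The work goes in short steps, Python scripts to look and compute and a tool call to move; the robot and the scene stay as the last step left them, time stands still between calls to the robot, and variables do not carry over. Pictures are saved under pics/ and viewed, on a budget of 10 in all, crops included, one or two more only if the job needs it, and the job is handed in when it is done.

Besides the shell and the picture viewer there is one more tool, called after "Call:" by a JSON object that holds its "name" and its "arguments". play_rows: Moves the arm, as the interface text tells. Its arguments: {"type":"object","properties":{"fingers":{"type":"array"},"translation":{"type":"array"},"twist":{"type":"array"},"grip_force":{"type":"number"}},"required":["fingers","translation","twist"]}

```bash
mkdir -p pics; cat > h.py <<'E'
import numpy as np,cv2
from bench import bot
from scipy.spatial.transform import Rotation as R
def cap(n,save=True):
    c=bot.get_calibration(n); p,d=bot.capture(n); np.savez(f'{n}.npz',p=p,d=d,m=c['mtx'],T=c['world_from_camera'],**{k:v for k,v in c.items() if k not in('mtx','world_from_camera')})
    return p,d,c
def world(n,u=None,v=None):
    z=np.load(f'{n}.npz'); d=z['d'];m=z['m'];T=z['T']
    V,U=np.mgrid[0:480,0:640]
    X=(U-m[0,2])/m[0,0]*d;Y=-(V-m[1,2])/m[1,1]*d
    P=np.stack([X,Y,-d,np.ones_like(d)],-1)@T.T
    P=P[...,:3];P[d==0]=np.nan
    return P
E
python3 - <<'E'
from h import *
for n in('scene','top'):
    p,d,c=cap(n); cv2.imwrite(f'pics/{n}1.png',p[...,::-1]); print(n,c,(d>0).mean())
s=bot.read_state();print(s)
E
```

```text
scene {'mtx': array([[509.90240035,   0.        , 312.74926164],
       [  0.        , 509.90240035, 237.1931735 ],
       [  0.        ,   0.        ,   1.        ]]), 'world_from_camera': array([[-0.79248285, -0.40223763,  0.45844937,  1.05740881],
       [ 0.60964214, -0.50083387,  0.61441184,  0.75536241],
       [-0.01753259,  0.7664009 ,  0.64212326,  0.81242201],
       [ 0.        ,  0.        ,  0.        ,  1.        ]])} 0.99603515625
top {'mtx': array([[546.12856521,   0.        , 322.1565485 ],
       [  0.        , 546.12856521, 241.47556742],
       [  0.        ,   0.        ,   1.        ]]), 'world_from_camera': array([[ 0.01181295,  0.9980018 , -0.06207143,  0.4962418 ],
       [-0.99982412,  0.01269319,  0.01380607,  0.09139986],
       [ 0.01456637,  0.06189742,  0.99797622,  1.39777229],
       [ 0.        ,  0.        ,  0.        ,  1.        ]])} 0.9959700520833333
{'time_s': 0.1, 'q': array([-1.32039436e+00,  2.77053959e-01, -2.77555740e-02,  1.26802055e+00,
       -4.58412959e-05,  1.46737955e+00]), 'dq': array([ 0.00034313, -0.00123985,  0.00154213,  0.00247915,  0.00052582,
        0.00179605]), 'joint_torque': array([-5.67713723e-04, -4.46710646e+01,  2.96127874e+01,  8.48654861e-03,
       -1.21865996e-04, -6.53269097e-06]), 'tcp_pos': array([ 0.21634033, -0.58559527,  0.23026781]), 'eef_rot': array([-0.36292941,  2.0310145 , -2.02684099]), 'ft_force': array([ 0.35722464,  1.15573717, -1.81130003]), 'torque': array([ 0.04974345, -0.01335445, -0.03726735]), 'grip_width': 1.0036597059162329}
```

View pics/top1.png

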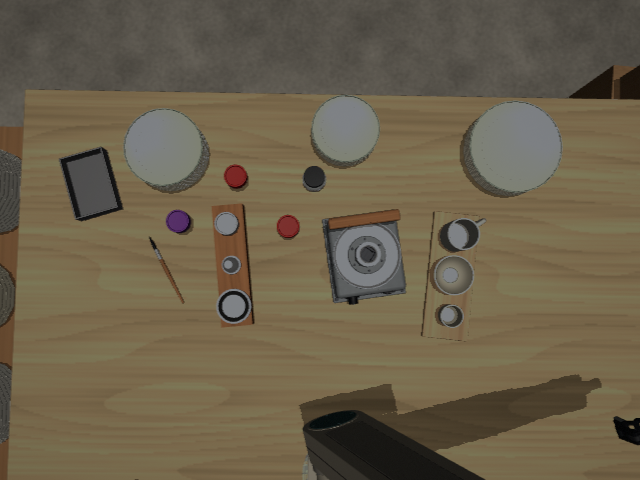

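View pics/scene1.png

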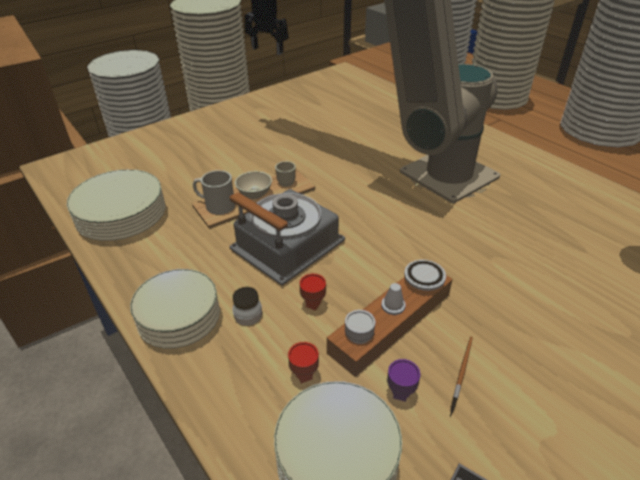

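The cup chuck fits the grey cylinder with a recess in the block, at top (227,224) and scene (360,327). The red ones at top (235,176) and (288,226) and the purple one at (178,221) are tapered look-alikes standing on the table. The cone is at (231,265) and the plate at (233,306). The small cup without a handle is at top (451,316), the mug at (463,235), the bowl at (453,275) and the spindle at (368,254).

```bash
python3 - <<'E'
from h import *
P=world('top'); im=np.load('top.npz')['p']
def fit(name,u,v,r,zlo,zhi):
    V,U=np.mgrid[0:480,0:640]; m=(np.hypot(U-u,V-v)<r)&(P[...,2]>zlo)&(P[...,2]<zhi)
    q=P[m]; c,rad=cv2.minEnclosingCircle((q[:,:2]*1000).astype(np.float32)); print(name,len(q),'circle',np.round(c,1),round(rad,1),'mean',np.round(q.mean(0)*1000,1),'zmax',np.round(np.percentile(q[:,2],[10,50,90,99])*1000,1),'reach',np.hypot(*c))
fit('chuck',227,224,18,.078,.095)
fit('cone',231,265,14,.09,.12)
fit('plate',233,306,22,.066,.09)
fit('cup',451,316,18,.055,.08)
fit('nose',368,254,22,.130,.145)
fit('pan',368,254,45,.098,.107)
fit('rest',365,218,60,.150,.17)
c=[cv2.resize(im[y-40:y+40,x-40:x+40],(400,400),interpolation=cv2.INTER_CUBIC) for x,y in((232,224),(451,316))]
z=im; 
cv2.imwrite('pics/crop1.png',np.hstack(c)[...,::-1])
E
```

```text
chuck 413 circle [619.7 305.3] 28.3 mean [619.7 305.4  84.4] zmax [80.5 84.  88.6 92.3] reach 690.8408722980687
cone 101 circle [520.9 293.8] 14.4 mean [520.2 293.1 102.4] zmax [ 94.2 103.4 108.6 110.5] reach 597.9936120806983
plate 963 circle [421.2 284.3] 42.1 mean [421.  283.9  74.3] zmax [70.7 74.4 77.9 80.8] reach 508.2065093551605
cup 149 circle [ 401.8 -243.9] 28.4 mean [ 401.6 -246.1   66.8] zmax [58.8 67.7 71.8 74.9] reach 470.0555690997391
nose 296 circle [547.5 -33.2] 28.9 mean [547.5 -33.3 135.8] zmax [132.4 135.6 139.2 141.2] reach 548.4918053492235
pan 838 circle [547.8 -33.4] 80.7 mean [542.9 -34.7 101.2] zmax [ 98.6 100.8 104.5 106.5] reach 548.7967065258578
rest 822 circle [627.3 -21.1] 82.7 mean [626.1 -21.3 159.6] zmax [156.2 159.8 163.  165.3] reach 627.6594289206353
```

View pics/crop1.png

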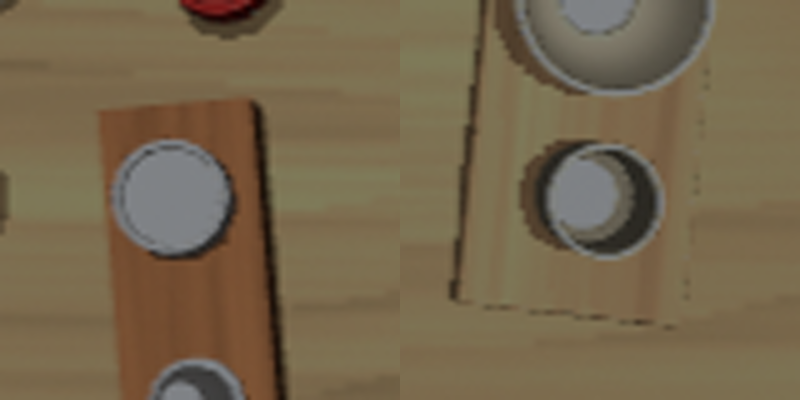

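Sizes and heights all match: chuck head circle 28.3 mm, nose 28.9 mm at z 136, cup 28.4 mm, block spacing 99.8 mm. Next I work out the tool axes and the way to the chuck.

```bash
cat >> h.py <<'E'
def go(x,y,z,jaw=None):
    "shift (cm, tool axes) and twist (deg) to TCP xyz (mm) with jaw dir angle (deg, world, mod 180)"
    s=bot.read_state();M=R.from_rotvec(s['eef_rot']).as_matrix();d=np.array([x,y,z])/1000-s['tcp_pos']
    a=np.degrees(np.arctan2(M[1,2],M[0,2]))
    print('t',s['time_s'],'tcp',np.round(s['tcp_pos']*1000,1),'jaw',round(a,1),'q6',s['q'][5].round(2),'F',s['ft_force'].round(1),'T',s['torque'].round(2),'w',s['grip_width'].round(3))
    print('shift cm',np.round(M.T@d*100,2),'tilt',np.round(M[:,1],3))
    if jaw is not None: print('twist',(-(jaw-a)+90)%180-90)
E
python3 - <<'E'
from h import *
go(402,-244,230,90)
go(547,-33,330,90)
print(R.from_rotvec(bot.read_state()['eef_rot']).as_matrix().round(3))
c=bot.get_calibration('wrist');print(c)
E
```

```text
Traceback (most recent call last):
  File "h.py", line 18, in go
    print('t',s['time_s'],'tcp',np.round(s['tcp_pos']*1000,1),'jaw',round(a,1),'q6',s['q'][5].round(2),'F',s['ft_force'].round(1),'T',s['torque'].round(2),'w',s['grip_width'].round(3))
                                                                                                                                                               ^^^^^^^^^^^^^^^^^^^^^
AttributeError: 'float' object has no attribute 'round'
```

```bash
sed -i "s/s\['grip_width'\].round(3)/round(s['grip_width'],3)/" h.py
python3 - <<'E'
from h import *
go(402,-244,230,90)
go(547,-33,330,90)
print(R.from_rotvec(bot.read_state()['eef_rot']).as_matrix().round(3))
c=bot.get_calibration('wrist');print(c)
E
```

```text
t 0.1 tcp [ 216.3 -585.6  230.3] jaw -69.7 q6 1.47 F [ 0.4  1.2 -1.8] T [ 0.05 -0.01 -0.04] w 1.004
shift cm [-29.25   0.08 -25.61] tilt [-0.001  0.002 -1.   ]
twist 20.27233340105562
t 0.1 tcp [ 216.3 -585.6  230.3] jaw -69.7 q6 1.47 F [ 0.4  1.2 -1.8] T [ 0.05 -0.01 -0.04] w 1.004
shift cm [-50.17  -9.88 -40.4 ] tilt [-0.001  0.002 -1.   ]
twist 20.27233340105562
[[-0.938 -0.001  0.346]
 [-0.346  0.002 -0.938]
 [-0.    -1.    -0.002]]
{'mtx': array([[342.90998529,   0.        , 317.72977399],
       [  0.        , 342.90998529, 242.73085175],
       [  0.        ,   0.        ,   1.        ]]), 'world_from_camera': array([[ 0.34627637,  0.89513169,  0.28077025,  0.28839387],
       [-0.93812875,  0.33125414,  0.10092143, -0.55954956],
       [-0.00266834, -0.29834536,  0.95445426,  0.37180461],
       [ 0.        ,  0.        ,  0.        ,  1.        ]])}
```

Call:
{"name": "play_rows", "arguments": {"fingers": [0,0,0,0,0], "translation": [[-3.6,-1.5,-3],[-7.2,-3,-6],[-10.8,-4.5,-9],[-14.4,-6,-12],[-18,-7.5,-15]], "twist": [4,8,12,16,20]}}

```text
time_s: 0.6
tcp_pos: [0.3338, -0.3813, 0.3064]
eef_rot: [-0.002, 2.222, -2.22]
ft_force: [0.3, -0.2, -0.0]
grip_width: 1.004
```

```bash
python3 - <<'E'
from h import *
go(420,-244,330,90)
print(bot.read_state()['q'].round(2))
E
```

```text
t 0.6 tcp [ 333.8 -381.3  306.4] jaw -89.9 q6 2.16 F [ 0.3 -0.2 -0. ] T [-0.04 -0.13  0.03] w 1.004
shift cm [ -8.64  -2.35 -13.72] tilt [-0.     0.001 -1.   ]
twist 0.07259976313127936
[-0.98  0.03 -0.15  1.38  0.    2.16]
```

Call:
{"name": "play_rows", "arguments": {"fingers": [0,0,0,0,0], "translation": [[-1.5,-0.5,-3.5],[-3,-1,-7],[-5,-1.5,-10],[-7,-2,-12],[-8.6,-2.4,-13.7]], "twist": [-8,-16,-24,-32,-40]}}

```text
time_s: 1.1
tcp_pos: [0.4194, -0.2442, 0.3303]
eef_rot: [-0.67, 1.81, -1.809]
ft_force: [0.4, -0.2, 0.5]
grip_width: 1.003
```

```bash
python3 - <<'E'
from h import *
p,d,c=cap('wrist'); cv2.imwrite('pics/w1.png',p[...,::-1])
go(547,-33,330,40)
P=world('wrist')
for z0,z1,n in((.060,.078,'cup'),(.130,.145,'nose')):
    m=(P[...,2]>z0)&(P[...,2]<z1); k,l,st,cc=cv2.connectedComponentsWithStats(m.astype(np.uint8))
    for i in range(1,k):
        if st[i,4]>150:
            q=P[l==i]; ce,r=cv2.minEnclosingCircle((q[:,:2]*1000).astype(np.float32)); print(n,np.round(cc[i]),st[i,4],np.round(ce,1),round(r,1))
E
```

```text
t 1.15 tcp [ 421.3 -242.7  330.9] jaw -49.0 q6 1.77 F [0.8 0.9 1.1] T [ 0.02 -0.1   0.06] w 1.001
shift cm [-23.25   0.16  -7.57] tilt [ 0.003  0.002 -1.   ]
twist -88.98703969597031
cup [296.  49.] 409 [ 523.9 -116.9] 59.2
cup [609.  54.] 7028 [ 737.1 -384.1] 76.4
cup [157.  42.] 333 [441.5  -3. ] 14.8
cup [464.  79.] 587 [ 601.5 -264.1] 34.9
cup [410.  99.] 264 [ 584.7 -253.7] 34.4
cup [308. 213.] 470 [ 402.3 -242.9] 28.4
cup [ 16. 316.] 798 [ 26.2 -32.4] 50.3
```

Call:
{"name": "play_rows", "arguments": {"fingers": [0,0,0,0,0], "translation": [[-4.7,0,-1.5],[-9.3,0,-3],[-14,0,-4.6],[-18.6,0,-6.1],[-23.3,0.1,-7.6]], "twist": [-8,-16,-24,-32,-40]}}

```text
time_s: 1.65
tcp_pos: [0.5478, -0.0357, 0.329]
eef_rot: [-1.127, 1.33, -1.33]
ft_force: [0.3, -0.2, 0.8]
grip_width: 0.998
```

```bash
python3 - <<'E'
from h import *
p,d,c=cap('wrist'); 
go(620,305,330,40)
P=world('wrist')
for z0,z1,n in((.130,.145,'nose'),):
    m=(P[...,2]>z0)&(P[...,2]<z1); k,l,st,cc=cv2.connectedComponentsWithStats(m.astype(np.uint8))
    for i in range(1,k):
        if st[i,4]>150:
            q=P[l==i]; ce,r=cv2.minEnclosingCircle((q[:,:2]*1000).astype(np.float32)); print(n,np.round(cc[i]),st[i,4],np.round(ce,1),round(r,1)); u,v=cc[i].astype(int)
M=cv2.getRotationMatrix2D((0,0),0,1)
T=c['world_from_camera']; K=c['mtx']
h=np.linalg.inv(T)
# rectify plane z=0.118 around nose at 0.1mm... 8px/mm
g=np.mgrid[0:560,0:560]; X=547.5+(280-g[0])/8; Y=-33.2+(280-g[1])/8
W=np.stack([X/1000,Y/1000,np.full(X.shape,.118),np.ones(X.shape)],-1)@h.T
mu=(K[0,0]*W[...,0]/-W[...,2]+K[0,2]).astype(np.float32); mv=(K[1,1]*-W[...,1]/-W[...,2]+K[1,2]).astype(np.float32)
r=cv2.remap(p,mu,mv,cv2.INTER_CUBIC)
cv2.imwrite('pics/key.png',cv2.convertScaleAbs(r,alpha=2.2)[...,::-1])
E
```

```text
t 1.7 tcp [551.2 -29.9 328.3] jaw -8.9 q6 1.55 F [4.2 3.3 1. ] T [ 0.25 -0.3   0.03] w 0.996
shift cm [-3.415e+01  3.000e-02  1.610e+00] tilt [ 0.003  0.005 -1.   ]
twist -48.90455060366372
nose [316. 211.] 1586 [547.2 -31.7] 29.1
```

View pics/key.png

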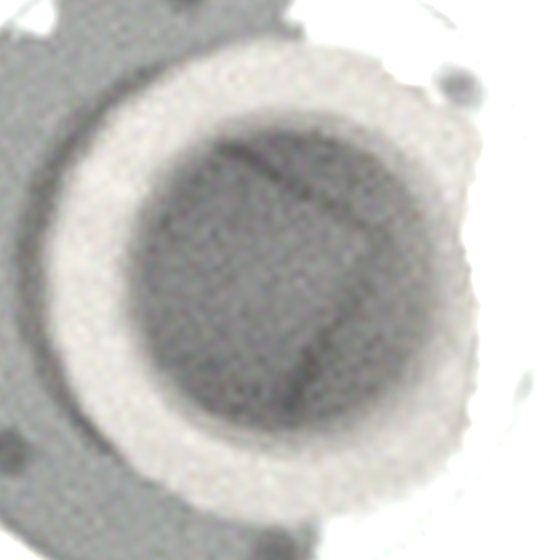

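The key hole shows as a dark corner at (385,235), with edges to (230,148) and (290,410). Its sides lie at about 61° (mod 90) in world. On to the chuck.

Call:
{"name": "play_rows", "arguments": {"fingers": [0,0,0,0,0], "translation": [[-4.6,0,0.2],[-9.2,0,0.4],[-13.8,0,0.6],[-18.4,0,0.8],[-23,0,1.1]], "twist": [-8,-16,-24,-32,-40]}}

```text
time_s: 2.2
tcp_pos: [0.597, 0.1888, 0.3288]
eef_rot: [-1.416, 0.809, -0.808]
ft_force: [1.0, -0.6, 0.5]
grip_width: 0.998
```

```bash
python3 - <<'E'
from h import *
go(620,305,230,40)
E
```

```text
t 2.2 tcp [597.  188.8 328.8] jaw 30.5 q6 1.24 F [ 1.  -0.6  0.5] T [-0.02 -0.05 -0.01] w 0.998
shift cm [-8.84  9.87  7.89] tilt [-0.001 -0.001 -1.   ]
twist -9.49472087597519
```

Call:
{"name": "play_rows", "arguments": {"fingers": [0,0,0,0,0], "translation": [[-2.5,2.5,2.2],[-5,5,4.4],[-7.3,8,6.5],[-8.8,10,7.9],[-8.8,10,7.9]], "twist": [-3,-6,-9,-9.5,-9.5]}}

```text
time_s: 2.7
tcp_pos: [0.6186, 0.3044, 0.2237]
eef_rot: [-1.466, 0.689, -0.679]
ft_force: [-1.1, 0.2, -0.9]
grip_width: 1.001
```

```bash
cat >> h.py <<'E'
def blobs(z0,z1,amin=300,near=None):
    p,d,c=cap('wrist');P=world('wrist')
    m=(P[...,2]>z0)&(P[...,2]<z1); k,l,st,cc=cv2.connectedComponentsWithStats(m.astype(np.uint8))
    for i in range(1,k):
        if st[i,4]>amin:
            q=P[l==i]; ce,r=cv2.minEnclosingCircle((q[:,:2]*1000).astype(np.float32))
            if near is None or np.hypot(ce[0]-near[0],ce[1]-near[1])<60: print(np.round(cc[i]),st[i,4],np.round(ce,1),round(r,1),'z',np.round(np.percentile(q[:,2],[50,95])*1000,1))
    return p
E
python3 - <<'E'
from h import *
bot.capture('wrist')
p=blobs(.078,.1,near=(620,305)); cv2.imwrite('pics/w2.png',cv2.convertScaleAbs(p,alpha=1.6)[...,::-1])
go(620,305,54,40)
E
```

```text
[321. 225.] 3313 [619.2 307.1] 28.1 z [82.2 87.3]
t 2.8 tcp [620.4 302.8 228.2] jaw 39.7 q6 1.24 F [0.2 0.4 0.1] T [-0.04 -0.04  0.06] w 0.998
shift cm [-0.19 17.42  0.16] tilt [-0.002 -0.002 -1.   ]
twist -0.2617548684075217
```

View pics/w2.png

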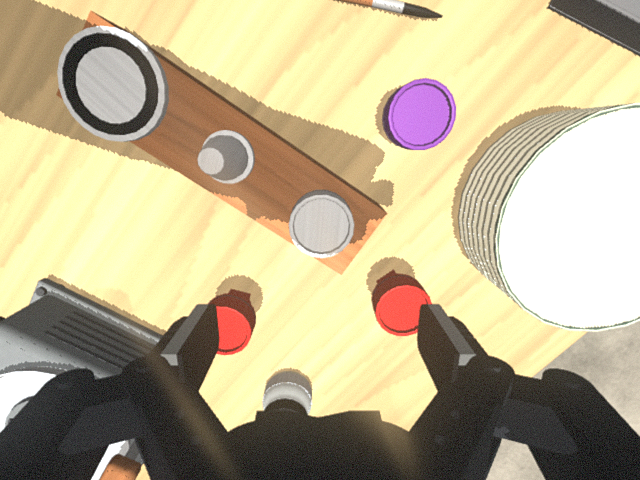

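The chuck is at (321,225), recess open, between the open fingers' planes. The red and purple look-alikes are over 110 mm away. I descend over it.

Call:
{"name": "play_rows", "arguments": {"fingers": [0,0,0,0,0], "translation": [[-0.3,4,0.2],[-0.3,8,0.2],[-0.3,12,0.2],[-0.3,15,0.2],[-0.3,15,0.2]], "twist": [0,0,0,0,0]}}

```text
time_s: 3.3
tcp_pos: [0.6175, 0.3042, 0.0756]
eef_rot: [-1.466, 0.691, -0.682]
ft_force: [-0.6, -0.0, -0.2]
grip_width: 0.996
```

```bash
python3 - <<'E'
from h import *
go(619.4,306.3,55,40)
E
```

```text
t 3.3 tcp [617.5 304.2  75.6] jaw 39.6 q6 1.24 F [-0.6 -0.  -0.2] T [-0.03  0.07 -0.  ] w 0.996
shift cm [-0.04  2.06  0.3 ] tilt [-0.008 -0.003 -1.   ]
twist -0.35887602208345015
```

Call:
{"name": "play_rows", "arguments": {"fingers": [0,0,0,0,0], "translation": [[0,1,0.2],[0,2,0.2],[0,2,0.2],[0,2,0.2],[0,2,0.2]], "twist": [0,0,0,0,0]}}

```text
time_s: 3.8
tcp_pos: [0.6229, 0.3087, 0.0605]
eef_rot: [-1.459, 0.683, -0.685]
ft_force: [0.3, 0.2, 0.2]
grip_width: 0.995
```

Call:
{"name": "play_rows", "arguments": {"fingers": [50,80,110,130,130], "translation": [[0,0,0],[0,0,0],[0,0,0],[0,0,0],[0,0,0]], "twist": [0,0,0,0,0], "grip_force": 30}}

```text
time_s: 4.3
tcp_pos: [0.6212, 0.3075, 0.06]
eef_rot: [-1.463, 0.685, -0.684]
ft_force: [-2.9, -3.3, 5.6]
grip_width: 0.647
```

```bash
python3 - <<'E'
from h import *
go(619.4,306.3,55,40)
E
```

```text
t 4.3 tcp [621.2 307.5  60. ] jaw 39.8 q6 1.24 F [-2.9 -3.3  5.6] T [-0.59  0.73  0.02] w 0.647
shift cm [-0.02  0.5  -0.21] tilt [-0.002 -0.002 -1.   ]
twist -0.23307423338849276
```

Gripped (55 mm), but the pads sit a bit high. I regrip 6 mm lower.

Call:
{"name": "play_rows", "arguments": {"fingers": [50,50,50,50,50], "translation": [[0,0,0],[0,0,0],[0,0.3,0],[0,0.6,0],[0,0.6,0]], "twist": [0,0,0,0,0]}}

```text
time_s: 4.8
tcp_pos: [0.6217, 0.3082, 0.0524]
eef_rot: [-1.461, 0.685, -0.684]
ft_force: [-0.1, 0.3, -0.8]
grip_width: 0.802
```

Call:
{"name": "play_rows", "arguments": {"fingers": [110,130,130,130,130], "translation": [[0,0,0],[0,0,0],[0,0,0],[0,0,0],[0,0,0]], "twist": [0,0,0,0,0], "grip_force": 40}}

```text
time_s: 5.3
tcp_pos: [0.6211, 0.3076, 0.0533]
eef_rot: [-1.462, 0.686, -0.684]
ft_force: [-3.6, -2.5, 3.4]
grip_width: 0.643
```

```bash
python3 - <<'E'
from h import *
go(619.4,306.3,205,40)
E
```

```text
t 5.3 tcp [621.1 307.6  53.3] jaw 39.8 q6 1.24 F [-3.6 -2.5  3.4] T [-0.72  0.95  0.  ] w 0.643
shift cm [-1.000e-02 -1.517e+01 -2.500e-01] tilt [-0.002 -0.002 -1.   ]
twist -0.2372128198505834
```

Call:
{"name": "play_rows", "arguments": {"fingers": [130,130,130,130,130], "translation": [[0,-2,-0.1],[0,-6,-0.1],[0,-10,-0.1],[0,-14,-0.1],[0,-18,-0.1]], "twist": [0,0,0,0,0]}}

```text
time_s: 5.8
tcp_pos: [0.6216, 0.3081, 0.2339]
eef_rot: [-1.459, 0.684, -0.684]
ft_force: [1.3, 0.7, -3.0]
grip_width: 0.639
```

```bash
python3 - <<'E'
from h import *
go(547.4,-32.8,233,40)
p,d,c=cap('wrist');s=bot.get_calibration('scene');K=s['mtx'];h=np.linalg.inv(s['world_from_camera'])
t=bot.read_state()['tcp_pos']; w=h@np.array([t[0],t[1],t[2]-.02,1]); u=K[0,0]*w[0]/-w[2]+K[0,2];v=-K[1,1]*w[1]/-w[2]+K[1,2]
q,_=bot.capture('scene'); u=int(u);v=int(v); q=cv2.resize(q[v-45:v+45,u-45:u+45],(480,480),interpolation=cv2.INTER_CUBIC)
# project axis pt line of the stem
cv2.imwrite('pics/lift.png',np.hstack([cv2.convertScaleAbs(q,alpha=1.5),p[240:,160:480].repeat(2,0)[:,:]])[...,::-1])
E
```

```text
t 5.8 tcp [621.6 308.1 233.9] jaw 39.8 q6 1.24 F [ 1.3  0.7 -3. ] T [ 0.   -0.06 -0.01] w 0.639
shift cm [ 21.45   0.05 -27.52] tilt [ 0.     0.001 -1.   ]
twist -0.22272546675354477
```

View pics/lift.png

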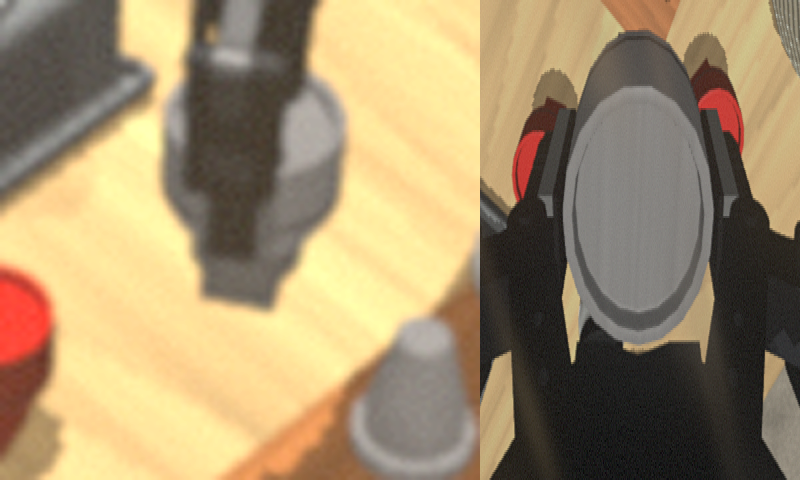

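The chuck hangs straight in the jaws. Its key tip is seen at (202–275, 298) and a face is near 34°, so I expect about 27° of turn. I go beyond the spindle first, for one still look at the nose.

Call:
{"name": "play_rows", "arguments": {"fingers": [130,130,130,130,130], "translation": [[3,0,-2.8],[6.3,0,-5.9],[9.6,0,-9],[12.9,0,-12.1],[16.2,0,-15.2]], "twist": [0,0,0,0,0]}}

```text
time_s: 6.4
tcp_pos: [0.6076, 0.0846, 0.2311]
eef_rot: [-1.46, 0.685, -0.683]
ft_force: [0.2, -0.7, -3.2]
grip_width: 0.641
```

Call:
{"name": "play_rows", "arguments": {"fingers": [130,130,130,130,130], "translation": [[3.3,0,-3.1],[6.6,0,-6.2],[10,0,-9.3],[13.3,0,-12.4],[13.3,0,-12.4]], "twist": [0,0,0,0,0]}}

```text
time_s: 6.9
tcp_pos: [0.5976, -0.1008, 0.2312]
eef_rot: [-1.461, 0.69, -0.69]
ft_force: [0.2, 1.7, -3.3]
grip_width: 0.642
```

```bash
python3 - <<'E'
from h import *
for i in range(3): bot.capture('wrist')
for i in range(2):
    p=blobs(.128,.145,near=(547,-33))
go(547.4,-32.8,190,52)
cv2.imwrite('pics/w3.png',cv2.convertScaleAbs(p,alpha=1.6)[...,::-1])
E
```

```text
[320. 126.] 3866 [547.3 -32. ] 28.9 z [134.7 136. ]
[320. 126.] 3858 [547.1 -32.1] 29.0 z [134.7 136. ]
t 7.15 tcp [597.8 -94.4 232.3] jaw 39.9 q6 0.61 F [-0.3 -0.6 -2.1] T [ 0.01  0.04 -0.05] w 0.64
shift cm [-7.95  4.24  0.08] tilt [-0.001  0.001 -1.   ]
twist -12.148823314346785
```

```bash
python3 - <<'E'
from h import *
P=world('wrist');p=np.load('wrist.npz')['p'].astype(int)
V,U=np.mgrid[0:480,0:640]
m=(P[...,2]>.256)&(P[...,2]<.275)&(p.min(-1)>55)&(U>200)&(U<440)
q=P[m]; print(len(q),q.min(0),q.max(0),np.median(q[:,2]))
c,r=cv2.minEnclosingCircle((q[:,:2]*1000).astype(np.float32));print(c,r,[U[m].min(),U[m].max(),V[m].min(),V[m].max()])
cv2.imwrite('pics/w3b.png',np.hstack([np.where(m[...,None],p,p//4)[60:,160:480],p[60:,160:480]])[...,::-1])
E
```

```text
17424 [ 0.56092154 -0.12208301  0.25600074] [ 0.62657091 -0.06093389  0.27498293] 0.26094796920309854
(593.857177734375, -89.68872833251953) 41.262611389160156 [np.int64(201), np.int64(434), np.int64(271), np.int64(412)][ WARN:0@0.235] global loadsave.cpp:1063 imwrite_ Unsupported depth image for selected encoder is fallbacked to CV_8U.
```

View pics/w3b.png

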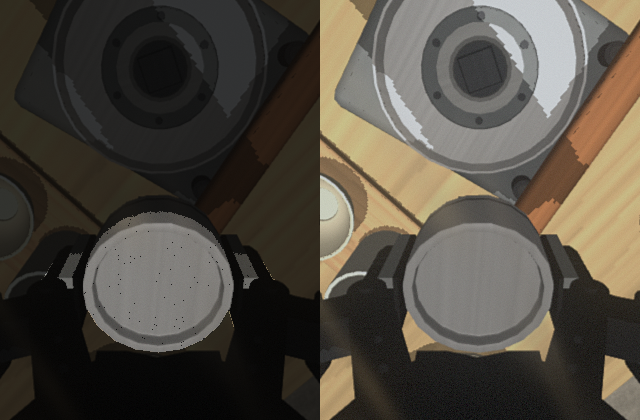

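```bash
python3 - <<'E'
from h import *
z=np.load('wrist.npz');K=z['m'];T=z['T']
def ray(u,v,h):
    d=T[:3,:3]@np.array([(u-K[0,2])/K[0,0],-(v-K[1,2])/K[1,1],-1]);o=T[:3,3];return (o+d*(h-o[2])/d[2])*1000
for u,v in((318.5,347),(244,347),(393,347),(318.5,282),(318.5,412)): print(ray(u,v,.267).round(1))
g=np.mgrid[0:560,0:560]; h=np.linalg.inv(T);X=547.3+(280-g[0])/10; Y=-32.2+(280-g[1])/10
W=np.stack([X/1000,Y/1000,np.full(X.shape,.118),np.ones(X.shape)],-1)@h.T
r=cv2.remap(z['p'],(K[0,0]*W[...,0]/-W[...,2]+K[0,2]).astype(np.float32),(-K[1,1]*W[...,1]/-W[...,2]+K[1,2]).astype(np.float32),cv2.INTER_CUBIC)
cv2.imwrite('pics/key2.png',cv2.convertScaleAbs(r,alpha=2.5)[...,::-1])
E
```

```text
[596.  -91.8 267. ]
[ 575.5 -108.9  267. ]
[616.6 -74.7 267. ]
[579.8 -72.3 267. ]
[ 614.5 -114.   267. ]
```

View pics/key2.png

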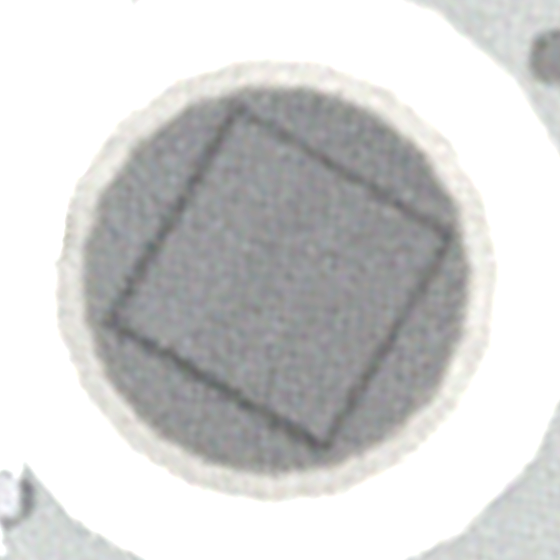

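```bash
python3 - <<'E'
from h import *
P=world('wrist');V,U=np.mgrid[0:480,0:640]
e=np.hypot((U-318.5)/74.5,(V-347)/65)
m=(e<.97)&(e>.91);q=P[m]*1000
print(len(q),np.percentile(q[:,2],[5,25,50,75,95]))
q=q[abs(q[:,2]-np.median(q[:,2]))<3]
A=np.c_[2*q[:,:2],np.ones(len(q))];s=np.linalg.lstsq(A,(q[:,:2]**2).sum(1),rcond=None)[0];print(s[:2],np.sqrt(s[2]+s[0]**2+s[1]**2))
A=np.c_[q[:,:2]-q[:,:2].mean(0),np.ones(len(q))];print('plane slope',np.linalg.lstsq(A,q[:,2],rcond=None)[0])
go(547.5,-32.4,200,45)
E
```

```text
1704 [nan nan nan nan nan]
[0. 0.] 0.0
plane slope [0. 0. 0.]
t 7.15 tcp [597.8 -94.4 232.3] jaw 39.9 q6 0.61 F [-0.3 -0.6 -2.1] T [ 0.01  0.04 -0.05] w 0.64
shift cm [-7.97  3.24  0.11] tilt [-0.001  0.001 -1.   ]
twist -5.148823314346785<stdin>:8: RuntimeWarning: Mean of empty slice.
  ret = um.true_divide(
```

```bash
python3 - <<'E'
from h import *
P=world('wrist');V,U=np.mgrid[0:480,0:640]
e=np.hypot((U-318.5)/74.5,(V-347)/65)
m=(e<.97)&(e>.91);q=P[m]*1000;q=q[np.isfinite(q[:,2])]
print(len(q),np.percentile(q[:,2],[5,25,50,75,95]))
q=q[abs(q[:,2]-np.median(q[:,2]))<3]
A=np.c_[2*q[:,:2],np.ones(len(q))];s=np.linalg.lstsq(A,(q[:,:2]**2).sum(1),rcond=None)[0];print(s[:2],np.sqrt(s[2]+s[0]**2+s[1]**2))
A=np.c_[q[:,:2]-q[:,:2].mean(0),np.ones(len(q))];print('plane slope',np.linalg.lstsq(A,q[:,2],rcond=None)[0])
E
```

```text
1699 [264.64576925 265.16501734 265.55199546 265.90340027 266.44006818]
[597.65391388 -93.79813834] 25.737035983198435
plane slope [-1.46987855e-03  5.49804679e-03  2.65538953e+02]
```

The hole centre is (547.5,-32.4), with sides at 59°. The chuck in hand is level, 0.6 mm off the TCP. I move over the spindle, pre-turned to stop about 15° short of line.

Call:
{"name": "play_rows", "arguments": {"fingers": [130,130,130,130,130], "translation": [[-3,0,0],[-6,0,0.1],[-7.95,1,0.1],[-7.95,3.2,0.1],[-7.95,3.2,0.1]], "twist": [-4,-8,-10,-10,-10]}}

```text
time_s: 7.65
tcp_pos: [0.5451, -0.0314, 0.1984]
eef_rot: [-1.502, 0.551, -0.542]
ft_force: [-1.0, -0.2, -3.4]
grip_width: 0.641
```

```bash
python3 - <<'E'
from h import *
for i in range(3): bot.capture('wrist')
go(547.6,-32.8,180,50)
E
```

```text
t 7.8 tcp [548.5 -33.3 201.9] jaw 49.8 q6 0.52 F [-0.2  0.2 -3.1] T [ 0.01 -0.02 -0.01] w 0.639
shift cm [-0.1   2.19 -0.02] tilt [ 0.001 -0.    -1.   ]
twist -0.16820947043783008
```

Call:
{"name": "play_rows", "arguments": {"fingers": [130,130,130,130,130], "translation": [[0,1,0],[0,2,0],[0,2.5,0],[0,2.5,0],[0,2.5,0]], "twist": [0,0,0,0,0]}}

```text
time_s: 8.3
tcp_pos: [0.5478, -0.034, 0.176]
eef_rot: [-1.5, 0.55, -0.549]
ft_force: [-0.7, -0.5, -2.0]
grip_width: 0.642
```

```bash
python3 - <<'E'
from h import *
for i in range(4): go(547.6,-32.8,160,50); bot.capture('wrist')
go(547.6,-32.8,160,50)
E
```

```text
t 8.3 tcp [547.8 -34.  176. ] jaw 49.8 q6 0.52 F [-0.7 -0.5 -2. ] T [ 0.03 -0.   -0.02] w 0.642
shift cm [-0.09  1.6   0.08] tilt [-0.001  0.    -1.   ]
twist -0.24709147160004363
t 8.35 tcp [548.  -34.1 176.4] jaw 49.8 q6 0.52 F [-0.6 -0.6 -4. ] T [0.08 0.02 0.03] w 0.644
shift cm [-0.11  1.64  0.07] tilt [ 0. -0. -1.]
twist -0.24277354026038722
t 8.4 tcp [548.2 -34.1 176.6] jaw 49.8 q6 0.52 F [-0.1 -0.4 -2.3] T [-0.04 -0.04  0.02] w 0.64
shift cm [-0.13  1.66  0.06] tilt [ 0.001 -0.    -1.   ]
twist -0.24296251733133545
t 8.45 tcp [548.2 -34.  176.7] jaw 49.8 q6 0.52 F [-0.2  0.2 -1.9] T [ 0.02 -0.02  0.02] w 0.645
shift cm [-0.13  1.67  0.05] tilt [ 0.001 -0.    -1.   ]
twist -0.23881741401183376
t 8.5 tcp [548.2 -34.  176.7] jaw 49.8 q6 0.52 F [ 0.   0.4 -3.6] T [-0.    0.01  0.02] w 0.642
shift cm [-0.13  1.67  0.05] tilt [ 0.001 -0.    -1.   ]
twist -0.23481625094768788
```

Call:
{"name": "play_rows", "arguments": {"fingers": [130,130,130,130,130], "translation": [[-0.1,0.2,0.05],[-0.1,0.7,0.05],[-0.1,1.2,0.05],[-0.1,1.7,0.05],[-0.1,1.7,0.05]], "twist": [0,0,0,0,0]}}

```text
time_s: 9.0
tcp_pos: [0.5465, -0.0327, 0.158]
eef_rot: [-1.5, 0.551, -0.548]
ft_force: [-0.3, -0.5, -2.9]
grip_width: 0.644
```

```bash
python3 - <<'E'
from h import *
bot.capture('wrist');bot.capture('wrist')
go(547.6,-32.8,153.3,50)
E
```

```text
t 9.1 tcp [547.2 -32.8 158.9] jaw 49.8 q6 0.52 F [ 0.2  1.1 -2.7] T [-0.02 -0.02  0.03] w 0.642
shift cm [0.03 0.56 0.03] tilt [-0.001  0.    -1.   ]
twist -0.2320549658052613
```

The stem is 12 mm into the bore with no side load. I go down to the key's seat in small steps.

Call:
{"name": "play_rows", "arguments": {"fingers": [130,130,130,130,130], "translation": [[0,0.3,0],[0,0.5,0],[0,0.6,0],[0,0.6,0],[0,0.6,0]], "twist": [0,0,0,0,0]}}

```text
time_s: 9.6
tcp_pos: [0.5475, -0.0329, 0.1533]
eef_rot: [-1.5, 0.549, -0.549]
ft_force: [0.4, 1.0, -3.4]
grip_width: 0.639
```

Call:
{"name": "play_rows", "arguments": {"fingers": [130,130,130,130], "translation": [[0,0.1,0],[0,0.1,0],[0,0.2,0],[0,0.2,0]], "twist": [0,0,0,0]}}

```text
time_s: 10.0
tcp_pos: [0.5478, -0.033, 0.1526]
eef_rot: [-1.5, 0.548, -0.55]
ft_force: [-1.8, -0.3, 5.3]
grip_width: 0.643
```

Seated on the key with about 8 N and no drop, as expected. Now I turn.

Call:
{"name": "play_rows", "arguments": {"fingers": [130,130,130,130,130], "translation": [[0,0,0],[0,0,0],[0,0,0],[0,0,0],[0,0,0]], "twist": [-2,-4,-6,-8,-10]}}

```text
time_s: 10.5
tcp_pos: [0.5478, -0.0331, 0.1518]
eef_rot: [-1.531, 0.412, -0.413]
ft_force: [1.0, 0.2, -2.7]
grip_width: 0.642
```

```bash
python3 - <<'E'
from h import *
go(547.6,-32.8,138,65)
E
```

```text
t 10.5 tcp [547.8 -33.1 151.8] jaw 59.8 q6 0.35 F [ 1.   0.2 -2.7] T [0.03 0.03 0.02] w 0.642
shift cm [-0.03  1.38  0.01] tilt [ 0.001 -0.    -1.   ]
twist -5.15210945282513
```

Force is gone and z has dropped 0.8 mm, so the key seems to be entering. I press down gently.

Call:
{"name": "play_rows", "arguments": {"fingers": [130,130,130,130], "translation": [[0,0.1,0],[0,0.2,0],[0,0.3,0],[0,0.3,0]], "twist": [-1,-1,-1,-1]}}

```text
time_s: 10.9
tcp_pos: [0.5473, -0.0327, 0.1478]
eef_rot: [-1.533, 0.4, -0.4]
ft_force: [-0.3, 0.1, -3.4]
grip_width: 0.649
```

Call:
{"name": "play_rows", "arguments": {"fingers": [130,130,130,130,130], "translation": [[0,0.2,0],[0,0.4,0],[0,0.6,0],[0,0.7,0],[0,0.7,0]], "twist": [-1,-1,-1,-1,-1]}}

```text
time_s: 11.4
tcp_pos: [0.5473, -0.0328, 0.1411]
eef_rot: [-1.536, 0.387, -0.386]
ft_force: [0.7, 0.1, -3.3]
grip_width: 0.648
```

```bash
python3 - <<'E'
from h import *
bot.capture('wrist');go(547.6,-32.8,139.3,65)
E
```

```text
t 11.45 tcp [547.3 -32.8 141.1] jaw 61.8 q6 0.31 F [-0.2  0.2 -4. ] T [ 0.07 -0.03 -0.  ] w 0.64
shift cm [0.03 0.18 0.02] tilt [-0.  0. -1.]
twist -3.2306534946947636
```

Call:
{"name": "play_rows", "arguments": {"fingers": [130,130,130,130,130], "translation": [[0,0.1,0],[0,0.2,0],[0,0.3,0],[0,0.3,0],[0,0.3,0]], "twist": [0,0,0,0,0]}}

```text
time_s: 11.95
tcp_pos: [0.5476, -0.0329, 0.1392]
eef_rot: [-1.536, 0.386, -0.387]
ft_force: [-2.9, 0.3, 6.2]
grip_width: 0.644
```

It is home at tcp z 139.2 (expected 139.3), with a firm 9 N stop. I release and rise.

Call:
{"name": "play_rows", "arguments": {"fingers": [100,40,0,0,0], "translation": [[0,-0.15,0],[0,-0.15,0],[0,-0.15,0],[0,-0.15,0],[0,-0.5,0]], "twist": [0,0,0,0,0]}}

```text
time_s: 12.45
tcp_pos: [0.5471, -0.0328, 0.1429]
eef_rot: [-1.536, 0.387, -0.386]
ft_force: [-0.3, 0.3, 0.1]
grip_width: 1.003
```

Call:
{"name": "play_rows", "arguments": {"fingers": [0,0,0,0,0], "translation": [[0,-3,0],[0,-7,0],[0,-11,0],[0,-13,0],[0,-13,0]], "twist": [0,0,0,0,0]}}

```text
time_s: 12.95
tcp_pos: [0.5501, -0.0333, 0.2779]
eef_rot: [-1.535, 0.379, -0.393]
ft_force: [-0.0, -0.4, 0.1]
grip_width: 0.999
```

```bash
cat >> h.py <<'E'
def top_ring():
    "head top after seating: rim heights and centre via wrist depth"
    P=world('wrist')
    m=(np.hypot(P[...,0]-.5475,P[...,1]+.0325)<.034)&(P[...,2]>.160)&(P[...,2]<.185)
    q=P[m]*1000; ce,r=cv2.minEnclosingCircle(q[:,:2].astype(np.float32)); rr=np.hypot(q[:,0]-ce[0],q[:,1]-ce[1])
    rim=q[(rr>25)&(rr<27.5)]; fl=q[rr<20]
    A=np.c_[fl[:,:2]-ce,np.ones(len(fl))]
    print('centre',np.round(ce,1),round(r,1),'rim z',np.median(rim[:,2]).round(1),'floor z',np.median(fl[:,2]).round(1),'slope',np.linalg.lstsq(A,fl[:,2],rcond=None)[0].round(3))
E
python3 - <<'E'
from h import *
for i in range(4): bot.capture('wrist')
p,d,c=cap('wrist'); top_ring(); go(402.2,-243.4,200,90)
cv2.imwrite('pics/w4.png',cv2.convertScaleAbs(p,alpha=1.4)[...,::-1])
E
```

```text
centre [547.  -32.5] 28.0 rim z 172.6 floor z 167.8 slope [-3.00000e-03 -1.00000e-03  1.67808e+02]
t 13.2 tcp [546.3 -32.7 271.3] jaw 61.8 q6 0.31 F [ 0.6 -0.3 -0.4] T [-0.07  0.02 -0.01] w 1.005
shift cm [ -2.7    7.17 -25.37] tilt [-0.003  0.001 -1.   ]
twist -28.233911192820713
```

The chuck sits home and level: rim at 172.6 (nominal 174, the depth reads about 1.3 low), centre (547.0,-32.5). Now the cup.

Call:
{"name": "play_rows", "arguments": {"fingers": [0,0,0,0,0], "translation": [[-0.5,0,-5],[-1,0,-9.8],[-1.5,0,-14.8],[-2,0.5,-19.6],[-2.7,1,-24.5]], "twist": [-4,-8,-12,-16,-20]}}

```text
time_s: 13.7
tcp_pos: [0.4061, -0.2368, 0.2618]
eef_rot: [-1.567, 0.111, -0.109]
ft_force: [1.2, -0.6, -0.2]
grip_width: 1.0
```

Call:
{"name": "play_rows", "arguments": {"fingers": [0,0,0,0,0], "translation": [[0,3,0],[0,6,-0.5],[0,8,-0.9],[0,8,-0.9],[0,8,-0.9]], "twist": [0,0,0,0,0]}}

```text
time_s: 14.2
tcp_pos: [0.4057, -0.2443, 0.1825]
eef_rot: [-1.566, 0.115, -0.111]
ft_force: [0.3, -0.2, 0.4]
grip_width: 0.997
```

```bash
python3 - <<'E'
from h import *
for i in range(3): bot.capture('wrist')
p=blobs(.058,.078,near=(402,-243)); go(402.2,-243.4,30,82)
cv2.imwrite('pics/w5.png',cv2.convertScaleAbs(p,alpha=1.4)[...,::-1])
E
```

```text
[319. 231.] 1225 [ 401.9 -243.5] 28.4 z [67.2 68.7]
t 14.4 tcp [ 407.4 -245.2  184.6] jaw 81.8 q6 -0.53 F [0.1 0.5 0. ] T [-0.05 -0.01 -0.02] w 1.003
shift cm [-0.58 15.46  0.12] tilt [ 0.002 -0.001 -1.   ]
twist -0.19548015965015964
```

View pics/w5.png

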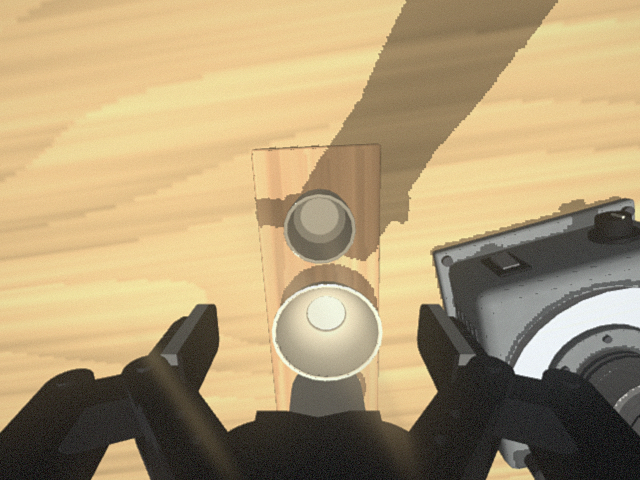

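The handle-less cup is at (320,228), centre (401.9,-243.5), r 28.4. The bowl at (328,330) is clear of the fingers, which go either side across the board. I descend.

Call:
{"name": "play_rows", "arguments": {"fingers": [0,0,0,0,0], "translation": [[-0.6,3,0.1],[-0.6,7,0.1],[-0.6,10,0.1],[-0.6,12,0.1],[-0.6,12,0.1]], "twist": [0,0,0,0,0]}}

```text
time_s: 14.9
tcp_pos: [0.3991, -0.2414, 0.0614]
eef_rot: [-1.565, 0.115, -0.109]
ft_force: [-0.3, 0.6, -0.2]
grip_width: 0.998
```

```bash
python3 - <<'E'
from h import *
for i in range(4): bot.capture('wrist')
go(401.9,-243.5,27,82)
E
```

```text
t 15.1 tcp [ 402.2 -244.1   65.2] jaw 81.8 q6 -0.54 F [ 0.6  0.9 -0.4] T [ 0.03 -0.03 -0.04] w 0.998
shift cm [-0.05  3.82  0.06] tilt [ 0.003 -0.002 -1.   ]
twist -0.2132502987851126
```

Call:
{"name": "play_rows", "arguments": {"fingers": [0,0,0,0,0], "translation": [[0,1.5,0.1],[0,3,0.1],[0,3.8,0.1],[0,3.8,0.1],[0,3.8,0.1]], "twist": [0,0,0,0,0]}}

```text
time_s: 15.6
tcp_pos: [0.4014, -0.2425, 0.0261]
eef_rot: [-1.569, 0.112, -0.114]
ft_force: [-0.1, -0.5, 0.2]
grip_width: 1.0
```

Call:
{"name": "play_rows", "arguments": {"fingers": [50,90,130,130,130], "translation": [[0,0,0],[0,0,0],[0,0,0],[0,0,0],[0,0,0]], "twist": [0,0,0,0,0], "grip_force": 25}}

```text
time_s: 16.1
tcp_pos: [0.4015, -0.2426, 0.0262]
eef_rot: [-1.569, 0.112, -0.114]
ft_force: [0.2, -0.8, 5.7]
grip_width: 0.641
```

```bash
python3 - <<'E'
from h import *
go(401.9,-243.5,27,82)
E
```

```text
t 16.1 tcp [ 401.5 -242.6   26.2] jaw 81.8 q6 -0.54 F [ 0.2 -0.8  5.7] T [ 0.11  0.13 -0.01] w 0.641
shift cm [ 0.05 -0.08 -0.08] tilt [ 0.001 -0.001 -1.   ]
twist -0.23123527177989445
```

Call:
{"name": "play_rows", "arguments": {"fingers": [130,130,130,130,130], "translation": [[0,-2,0],[0,-6,0],[0,-10.5,0],[0,-15,0],[0,-19,0]], "twist": [0,0,0,0,0]}}

```text
time_s: 16.6
tcp_pos: [0.4005, -0.2417, 0.217]
eef_rot: [-1.568, 0.113, -0.113]
ft_force: [0.9, -0.4, -1.8]
grip_width: 0.645
```

```bash
python3 - <<'E'
from h import *
go(547.4,-32.6,225,82)
E
```

```text
t 16.6 tcp [ 400.5 -241.7  217. ] jaw 81.8 q6 -0.54 F [ 0.9 -0.4 -1.8] T [-0.07 -0.05 -0.02] w 0.645
shift cm [11.55 -0.8  22.8 ] tilt [ 0. -0. -1.]
twist -0.22818458069805558
```

Call:
{"name": "play_rows", "arguments": {"fingers": [130,130,130,130,130], "translation": [[2,-0.6,4],[4.2,-0.8,8.2],[6.4,-0.8,12.6],[8.6,-0.8,17],[10.6,-0.8,21]], "twist": [0,0,0,0,0]}}

```text
time_s: 17.1
tcp_pos: [0.5362, -0.0472, 0.2227]
eef_rot: [-1.568, 0.113, -0.112]
ft_force: [1.2, -0.4, -1.6]
grip_width: 0.641
```

Call:
{"name": "play_rows", "arguments": {"fingers": [130,130,130,130,130], "translation": [[0.5,0,1],[1,0,1.8],[1,0,1.8],[1,0,1.8],[1,0,1.8]], "twist": [0,0,0,0,0]}}

```text
time_s: 17.6
tcp_pos: [0.5475, -0.0341, 0.2232]
eef_rot: [-1.568, 0.115, -0.114]
ft_force: [0.4, 0.6, -0.6]
grip_width: 0.642
```

```bash
python3 - <<'E'
from h import *
for i in range(3): bot.capture('wrist')
p,d,c=cap('wrist');go(547.4,-32.6,185,82)
P=world('wrist');z=bot.read_state()['tcp_pos'][2]-.0122+.055
t=bot.read_state()['tcp_pos']
m=(abs(P[...,2]-z)<.004)&(np.hypot(P[...,0]-t[0],P[...,1]-t[1])<.031); q=P[m]*1000
ce,r=cv2.minEnclosingCircle(q[:,:2].astype(np.float32)); print('rim',ce,r,len(q),'z',np.median(q[:,2]),'exp',z*1000)
q=q[np.hypot(q[:,0]-ce[0],q[:,1]-ce[1])>24];A=np.c_[q[:,:2]-q[:,:2].mean(0),np.ones(len(q))];print('slope',np.linalg.lstsq(A,q[:,2],rcond=None)[0].round(3))
m2=(P[...,2]>.16)&(P[...,2]<.18)&(np.hypot(P[...,0]-.5475,P[...,1]+.0325)<.035);print('chuck visible',m2.sum())
cv2.imwrite('pics/w6.png',cv2.convertScaleAbs(p,alpha=1.4)[...,::-1])
E
```

```text
t 17.8 tcp [547.9 -33.7 223.4] jaw 81.7 q6 -0.03 F [ 0.2  0.7 -0.9] T [-0.03 -0.03 -0.02] w 0.645
shift cm [-0.07  3.84  0.1 ] tilt [ 0. -0. -1.]
twist -0.3014932118523319
rim (545.6063842773438, -33.42197036743164) 30.518125534057617 4159 z 264.703948327711 exp 266.23660831377924
slope [-6.0000e-03 -7.0000e-03  2.6454e+02]
chuck visible 3331
```

The cup is level, and its foot (40 mm in a 48 mm recess) has 4 mm to spare. I lower it.

Call:
{"name": "play_rows", "arguments": {"fingers": [130,130,130,130,130], "translation": [[-0.1,1,0.1],[-0.1,2,0.1],[-0.1,3,0.1],[-0.1,3.5,0.1],[-0.1,3.6,0.1]], "twist": [0,0,0,0,0]}}

```text
time_s: 18.3
tcp_pos: [0.5464, -0.0316, 0.1858]
eef_rot: [-1.568, 0.115, -0.111]
ft_force: [0.4, 0.1, -1.4]
grip_width: 0.639
```

Call:
{"name": "play_rows", "arguments": {"fingers": [130,130,130,130,130], "translation": [[0,0.1,0],[0,0.2,0],[0,0.3,0],[0,0.4,0],[0,0.4,0]], "twist": [0,0,0,0,0]}}

```text
time_s: 18.8
tcp_pos: [0.5475, -0.0319, 0.1834]
eef_rot: [-1.568, 0.113, -0.113]
ft_force: [0.2, -0.5, -1.1]
grip_width: 0.64
```

```bash
python3 - <<'E'
from h import *
bot.capture('wrist');bot.capture('wrist')
go(547.2,-32.6,181.2,82)
E
```

```text
t 18.9 tcp [547.5 -31.8 183.4] jaw 81.8 q6 -0.03 F [ 0.7 -0.5 -1.3] T [-0.01 -0.    0.07] w 0.643
shift cm [-0.02  0.22 -0.08] tilt [ 0. -0. -1.]
twist -0.22611076580218992
```

Call:
{"name": "play_rows", "arguments": {"fingers": [130,130,130,130,130], "translation": [[0,0.1,-0.05],[0,0.15,-0.05],[0,0.2,-0.05],[0,0.25,-0.05],[0,0.25,-0.05]], "twist": [0,0,0,0,0]}}

```text
time_s: 19.4
tcp_pos: [0.5475, -0.0324, 0.1812]
eef_rot: [-1.568, 0.112, -0.113]
ft_force: [-1.6, -0.7, 1.6]
grip_width: 0.644
```

The cup is down at the predicted height with about 3 N. I release it slowly, then rise.

Call:
{"name": "play_rows", "arguments": {"fingers": [95,85,60,20,0], "translation": [[0,0,0],[0,0,0],[0,0,0],[0,0,0],[0,0,0]], "twist": [0,0,0,0,0]}}

```text
time_s: 19.9
tcp_pos: [0.5473, -0.0323, 0.1807]
eef_rot: [-1.568, 0.113, -0.113]
ft_force: [-0.5, 0.7, -0.6]
grip_width: 1.0
```

Call:
{"name": "play_rows", "arguments": {"fingers": [0,0,0,0,0], "translation": [[0,-1,0],[0,-4,0],[0,-8,0],[0,-12,0],[0,-15,0]], "twist": [0,0,0,0,0]}}

```text
time_s: 20.4
tcp_pos: [0.548, -0.0324, 0.3346]
eef_rot: [-1.568, 0.11, -0.116]
ft_force: [0.6, -0.1, 0.3]
grip_width: 1.002
```

```bash
python3 - <<'E'
from h import *
for i in range(4): bot.capture('wrist')
p,d,c=cap('wrist'); P=world('wrist'); s=bot.read_state(); print(s['time_s'],s['tcp_pos'],s['ft_force'])
m=(P[...,2]>.215)&(P[...,2]<.235)&(np.hypot(P[...,0]-.5475,P[...,1]+.0325)<.04);q=P[m]*1000
ce,r=cv2.minEnclosingCircle(q[:,:2].astype(np.float32));A=np.c_[q[:,:2]-ce,np.ones(len(q))];print('rim',ce,r,'z',np.median(q[:,2]),np.linalg.lstsq(A,q[:,2],rcond=None)[0].round(3))
t,_=bot.capture('scene'); t=cv2.resize(t[150:390,190:510],(533,400))
cv2.imwrite('pics/fin.png',np.vstack([t,cv2.resize(p[100:260],(533,200-67))])[...,::-1])
E
```

```text
20.65 [ 0.54711468 -0.03227915  0.33068325] [-0.49722295  0.44982654 -0.67375524]
rim (548.0208129882812, -33.22140121459961) 28.40149688720703 z 222.22239081787774 [-2.10000e-02  5.00000e-03  2.21436e+02]
```

View pics/fin.png

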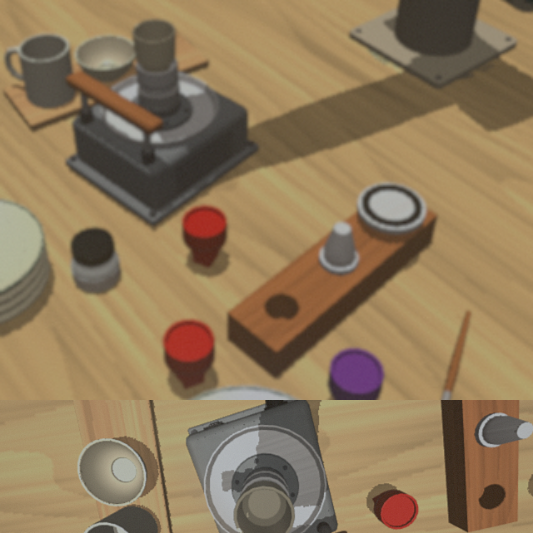

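The cup stands upright on the chuck in the spindle, at (153,45) above the nose. The block's end hole is empty and everything else is in place. I hand it in.

```bash
python3 -c "
from bench import bot
print(bot.hand_in())"
```

```text
the job is handed in; nothing more can be done
None
```

The cup chuck is home in the spindle and the small cup stands upright in its recess, released. I handed the job in at about 20.7 s of the 72 s allowed.

- **Chuck:** I lowered the stem into the bore and turned it under about 8 N of pressure. After roughly 10° the key dropped in. The chuck came to a firm stop with the tool at 139.2 mm, against 139.3 mm expected.
- **Chuck check:** with the gripper away, the chuck read level. Its rim measured 172.6 mm against a nominal 174 mm; the wrist camera's depth reads about 1.3 mm low here.
- **Cup:** I set it down with about 3 N, at the predicted height. Afterwards its rim was within about 1 mm of the spindle axis. The rim height measured 222.2 mm against a nominal 224 mm, a difference slightly beyond that camera offset.
- **Rim slope:** the cup rim read about 1° off level, but that reading probably includes points on the inner wall. The final picture shows the cup upright.
- **Other items:** the other chucks, mug, bowl, brush, jar and the red and purple look-alikes were left alone. None looks moved in the final pictures, though the brush and one red and the purple look-alike are only partly in frame.

No check failed.

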